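# Lay up two divided trays for the baking class

## Task

Lay up the two cream divided trays for the next baking class from the stock on the bench, one thing to a section, each set down (not dropped) the right way up and flat on the tray's floor: the three-section tray gets a white ramekin, the square cutter and the sugar shaker, and the two-section tray gets a white ramekin and the smaller of the two round cutters. Which section each takes does not matter; leave the large round cutter and the treat jar where they are.

Things in the scene. Friction and masses are not known exactly. Their poses are not given: they have to be found in the camera images.
- tray_three: Cream melamine divided tray with THREE sections in a row, 150 x 274 x 20 mm (x, y, z). It stays put on the bench. Flat floor 3 mm above the bench, outer walls 5 mm thick and 20 mm high (rim bead to 23 mm), dividers 6 mm thick and 15 mm high. Each section inside is 140 mm along the tray's x and 84 mm along its y. Origin: centre of the underside; z up; y along the row of sections; section centres at y = -90, 0 and +90 mm, x = 0.
- tray_two: Cream melamine divided tray with TWO sections in a row, 150 x 184 x 20 mm (x, y, z). It stays put on the bench. Flat floor 3 mm above the bench, outer walls 5 mm thick and 20 mm high (rim bead to 23 mm), dividers 6 mm thick and 15 mm high. Each section inside is 140 mm along the tray's x and 84 mm along its y. Origin: centre of the underside; z up; y along the row of sections; section centres at y = -45 and +45 mm, x = 0.
- ramekin_a: White fluted ceramic ramekin (small straight-sided open cup), 62 mm outside diameter, 40 mm high, wall 4 mm, about 110 g, open side up. Origin: centre of the underside, z up. It is the same as ramekin_b: one goes to each tray, either way round.
- ramekin_b: The second, identical white ramekin: 62 mm diameter, 40 mm high. Origin: centre of the underside, z up. 
- small_round_cutter: The smaller round biscuit cutter: bright steel ring open at both ends, 58 mm outside diameter, 45 mm high, wall 2.5 mm, about 45 g. Origin: centre of the underside, z up. 
- square_cutter: Square biscuit cutter: bright steel frame open at both ends, 52 x 52 mm outside, 42 mm high, wall 2.5 mm, about 50 g. Origin: centre of the underside, z up. x and y square to its sides.
- sugar_shaker: Metal sugar shaker: closed cylinder 54 mm in diameter and 55 mm high, then a perforated dome lid of 55 mm diameter, 75 mm high in all, about 160 g, standing upright. Origin: centre of the underside, z up. 
- large_round_cutter: The larger round biscuit cutter, not wanted: steel ring 90 mm outside diameter, 45 mm high. Leave it. Origin: centre of the underside, z up. 
- treat_jar: Closed glass jar of chocolate biscuits with a wooden lid, not wanted: 70 mm diameter, 78 mm high. Leave it. Origin: centre of the underside, z up. 
Not all that is in view belongs to the job. What is shaped like the ramekin_a but red or turquoise is not meant.

How it is judged:
By the outcome, as a careful person would: the job done as asked, in the order asked, and still so for the second after the job is handed in, with the robot touching nothing.
It also fails if it takes over 115 s, if anything falls off the work surface, if the arm or the gripper's body presses on something with over 40 N, if the wrist force passes 120 N, or if a joint passes its speed limit or range.

## Robot

A 6-joint arm with a two-finger parallel gripper is mounted at the origin on the work surface. World frame = base frame: x ahead of the robot, y to its left, z up, the work surface at z = 0. Lengths are in m, angles in degrees, forces in N, time in s.
With the tool pointing down it reaches from about 0.325 to 1 m from the base axis. Payload 5.1 kg.
Tool frame: the origin (TCP) lies midway between the tips of the shut fingers; the grasp point (between the pads) lies 19 mm behind it; x points along the fingers, y is the direction in which the jaws open and shut, and the axes are right-handed (so a half turn about x gives the same grasp; the last joint's range is limited). The gripper opens to 85 mm and grips with 20 to 120 N. Pads are 22 mm wide; open, the fingers measure 114 mm over their backs; the gripper's body (76 mm by 85 mm) begins 54 mm behind the grasp point. The pads swing forward as they close: fully open they stand 13 mm farther back than shut.
Start: joints at [65.97, 7.093, 94.555, -0, 78.352, -4.733], TCP at [0.215, 0.613, 0.21] pointing down, gripper open.
Joint ranges: [-149.61, 149.61], [-58.7, 133.49], [1.44, 155.28], [-77.14, 257.14], [18.33, 153.61], [-166.67, 166.67]. Speed limits (degrees/s): [147.25, 147.25, 180, 180, 180, 180].

## Interface

Orientations are given as a 3x3 rotation matrix whose columns are the frame's x, y, z axes.
In Python, from station import ctrl gives the robot as it stands. The module is installed in compiled form; this text tells all that it offers.
- The arm moves only by the shell command python3 -m inch 'ROWS' [FORCE]. ROWS is JSON, a list of rows, each a list of 7 numbers: the turn, a rotation vector about the tool's x, y, z in degrees, then the shift along the tool's x, y, z in mm, then the finger opening in mm, from 0 to 85.4. In form: [[wx, wy, wz, x, y, z, hand], ...]. A call has 1 to 8 rows; each row shifts and turns the pose as measured when the row begins, along the tool's axes as they then stand; what a row does not reach is not made up. A row lasts 1/12 s, in which the tool goes at most 41.7 mm and 7.16 degrees, less where a joint would pass 70% of its speed; a pose out of reach is approached as far as the arm can. A call is refused whole if a number of a shift passes 41.7 or a number of a turn 7.16, either way. A call with a gripper value outside its range is refused whole. The fingers move at their own pace and stop on an object; FORCE is the grip in N (left out, the last holds). Time passes only in rows, so rows that do not move let the fingers close. It gives the time, the measured TCP pose, the force and the opening at its end, in the units of the state.
- ctrl.read_state(): the state, without advancing time (a new reading comes with each control period).
- ctrl.capture(name): name is "scene" or "top" or "wrist"; returns the picture (420x560x3 uint8, blue, green, red); there is no depth.
- ctrl.get_calibration(name): a dict with "K" (3x3 intrinsics, pixels), "R" (3x3) and "t" (3): a world point X has camera coordinates R X + t. Camera axes: x right, y down, z forward; pixel columns grow to the right and rows downward; lengths in m; the calibration is good to about 2 mm. A picture is of the moment at which its call begins: read the wrist's pose just before it. get_calibration takes no time and is no camera call; for the wrist camera it gives the pose at the moment of the call.
- ctrl.finish_job(): hands the job in, once; it reports no verdict.
Trained networks look in the newest picture that a camera, given by its name, has taken for a name from the list of things; names that differ only in an ending like _2 or _b are one class to them, and where a whole thing is asked for, a point or a joint stands for the part that bears it (a point fixed in the world has none). Each returns a list of dicts, best first, with "confidence" (0 to 1); they miss things now and then, are a little off and sometimes report something else, mostly with a low value. They report only what shows in the picture. A call takes as long as a camera call. They do not tell look-alikes from the thing itself.
- ctrl.look_for(camera, name): "position" ([x, y, z] in m, in the coordinates of the camera as it stood for that picture, good to about 4 mm: the middle of the surface that is visible of it).
- ctrl.regions_of(camera, name): "region" (420x560 bool, what is visible of it).
The state is a dict: "time": time; "joint_pos": joint angles; "qvel": joint speeds; "joint_torque": joint torques, N m; "tool_pos": TCP position; "ee_rot": TCP orientation; "force": force on the tool from outside, world axes, zero at the start; "ft_torque": the same for the moment, N m; "finger_gap": finger opening in m.
Only numpy, scipy, OpenCV 4.12 (cv2) and the standard library are available. Lean on these libraries where they do the work, as an engineer would, in place of code of your own. Each camera call takes 0.05 s, during which the arm holds its last target. There are 200 camera calls.

## Working session

There is one attempt and no reset: what is moved stays moved. The work goes in short steps, Python scripts to look and compute and a shell command to move; the robot and the scene stay as the last step left them, time stands still between calls to the robot, and variables do not carry over. Pictures are saved under pics/ and viewed, about 12 in all and at most 16, crops included, and the job is handed in when it is done.

```bash
mkdir -p pics; cat > h.py <<'E'
import numpy as np, cv2
from station import ctrl
def cal(n):
    c=ctrl.get_calibration(n); return [np.array(c[k],float) for k in("K","R","t")]
def pix2w(n,u,v,z,c=None):
    K,R,t=c or cal(n); d=R.T@np.linalg.solve(K,[u,v,1.]); o=-R.T@t
    return o+d*(z-o[2])/d[2]
def w2pix(n,X,c=None):
    K,R,t=c or cal(n); p=K@(R@np.array(X)+t); return p[:2]/p[2]
def cam2w(n,p,c=None):
    K,R,t=c or cal(n); return R.T@(np.array(p)-t)
E
python3 - <<'E'
from h import *
s=ctrl.read_state(); print({k:np.round(v,3).tolist() for k,v in s.items()})
for n in("scene","top"):
    im=ctrl.capture(n); cv2.imwrite(f"pics/{n}0.png",cv2.resize(im,(800,600)))
    c=cal(n); print(n, np.round(-c[1].T@c[2],3))
    for o in ["tray_three","tray_two","ramekin_a","small_round_cutter","square_cutter","sugar_shaker","large_round_cutter","treat_jar"]:
        for d in ctrl.look_for(n,o): 
            w=cam2w(n,d["position"],c); print(o,round(d["confidence"],2),w.round(3),w2pix(n,w,c).round())
E
```

```text
{'time': 0.0, 'joint_pos': [65.971, 7.133, 94.634, -0.001, 78.353, -4.732], 'qvel': [-0.02, 0.028, -0.023, -0.079, -0.019, -0.11], 'joint_torque': [0.001, -42.364, -36.544, 0.0, 0.007, -0.0], 'tool_pos': [0.215, 0.613, 0.209], 'ee_rot': [[-0.001, 0.33, 0.944], [-0.002, 0.944, -0.33], [-1.0, -0.002, -0.0]], 'force': [-0.061, -0.366, 0.843], 'ft_torque': [-0.023, 0.061, 0.014], 'finger_gap': 0.086}
scene [ 1.018 -0.491  0.996]
tray_three 0.92 [0.64  0.156 0.004] [385. 217.]
tray_two 0.95 [ 0.624 -0.155  0.   ] [286. 283.]
tray_two 0.4 [ 0.351 -0.282  0.025] [174. 230.]
ramekin_a 0.96 [ 0.43  -0.496  0.019] [110. 307.]
ramekin_a 0.88 [ 0.422 -0.388  0.021] [151. 276.]
ramekin_a 0.83 [ 0.314 -0.436  0.024] [109. 255.]
ramekin_a 0.73 [ 0.531 -0.422  0.018] [163. 321.]
ramekin_a 0.56 [ 0.348 -0.28   0.023] [174. 229.]
small_round_cutter 0.7 [0.425 0.155 0.026] [328. 161.]
small_round_cutter 0.64 [0.453 0.383 0.059] [396. 120.]
square_cutter 0.89 [ 0.428 -0.     0.025] [284. 191.]
square_cutter 0.36 [0.426 0.156 0.026] [328. 162.]
sugar_shaker 0.89 [0.378 0.269 0.053] [348. 126.]
large_round_cutter 0.77 [ 0.427 -0.155  0.024] [235. 223.]
treat_jar 0.79 [0.449 0.38  0.062] [394. 119.]
top [ 0.225 -0.031  1.14 ]
tray_three 0.81 [0.64  0.153 0.002] [191. 157.]
tray_two 0.96 [ 0.627 -0.148  0.004] [308. 150.]
ramekin_a 0.93 [ 0.427 -0.387  0.017] [414. 215.]
ramekin_a 0.82 [ 0.541 -0.425  0.014] [421. 170.]
ramekin_a 0.7 [ 0.319 -0.437  0.014] [442. 257.]
ramekin_a 0.68 [ 0.443 -0.504  0.014] [459. 204.]
ramekin_a 0.23 [ 0.439 -0.     0.041] [257. 225.]
small_round_cutter 0.66 [0.423 0.16  0.035] [191. 238.]
square_cutter 0.54 [0.438 0.001 0.039] [256. 225.]
square_cutter 0.52 [ 0.428 -0.391  0.016] [416. 215.]
sugar_shaker 0.93 [0.366 0.274 0.068] [141. 266.]
sugar_shaker 0.19 [ 0.359 -0.287  0.007] [377. 247.]
large_round_cutter 0.83 [ 0.442 -0.156  0.038] [321. 217.]
treat_jar 0.61 [0.442 0.392 0.078] [ 87. 238.]
```

View pics/scene0.png

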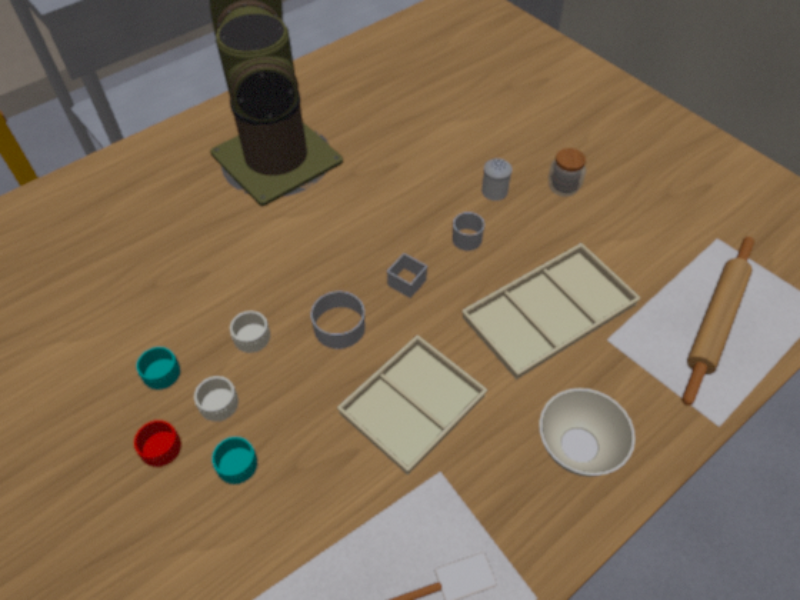

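View pics/top0.png

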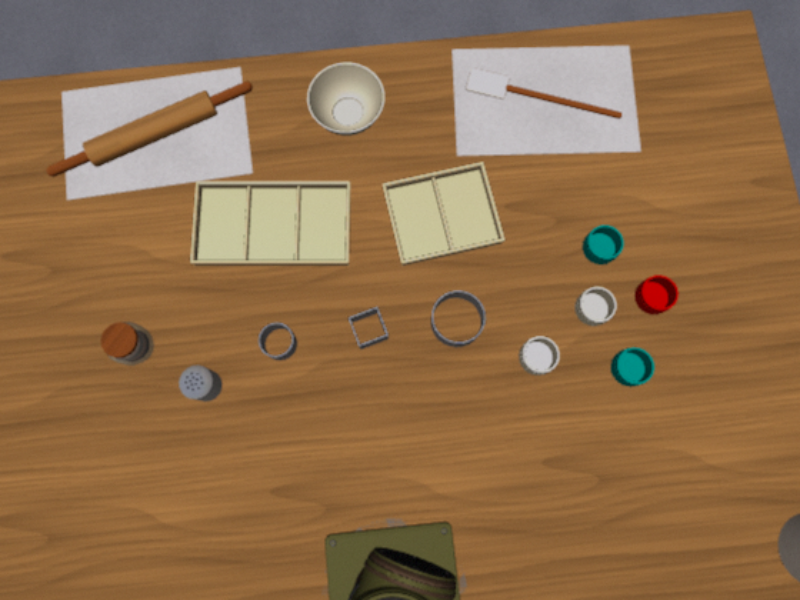

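The scene view shows the white ramekins at (250,330) and (216,397), with red and turquoise look-alikes around them. The top view has them at (540,355) and (597,305). The small ring is at top (277,341), the large one at (458,318), the square cutter at (368,327), the shaker at (197,382) and the jar at (122,341). Next I'll fit silhouettes and make one enlarged crop to confirm identities.

```bash
cat > fit.py <<'E'
from h import *
from scipy.optimize import minimize
a=np.linspace(0,2*np.pi,48,endpoint=False); C=np.c_[np.cos(a),np.sin(a)]
Q=np.array([[1,1],[1,-1],[-1,-1],[-1,1]])
def cyl(*rz): return np.vstack([np.c_[r*C,np.full(48,z)] for r,z in rz])
def box(x,y,h): return np.vstack([np.c_[Q*[x/2,y/2],np.full(4,z)] for z in(0,h)])
M=dict(ramekin_a=cyl((.031,0),(.031,.04)),small_round_cutter=cyl((.029,0),(.029,.045)),
 square_cutter=box(.052,.052,.042),sugar_shaker=cyl((.027,0),(.0275,.055),(.02,.07),(.005,.075)),
 tray_three=box(.15,.274,.023),tray_two=box(.15,.184,.023),large_round_cutter=cyl((.045,0),(.045,.045)))
def hullmask(p):
    m=np.zeros((840,1120),np.uint8); cv2.fillConvexPoly(m,cv2.convexHull(np.round(p*2*16+8).astype(np.int32)),1,shift=4); return m>0
def fit(name,guess,cams=("scene","top"),z0=0,yaw=None,skip=()):
    """guess x,y(,yaw deg). pictures must be fresh"""
    ob=[]
    for n in cams:
        c=cal(n); g=w2pix(n,[*guess[:2],z0+.02],c)
        rs=[(np.linalg.norm(np.argwhere(d["region"]).mean(0)[::-1]-g),d) for d in ctrl.regions_of(n,name) if d["region"].any()]
        rs=[r for r in rs if r[0]<60]
        if not rs: print("  none",name,n); continue
        r=min(rs,key=lambda r:r[0])[1]["region"]
        pts=np.argwhere(r)[:,::-1].astype(float)
        ob.append((n,c,hullmask(pts)))
    turn=name in("square_cutter","tray_three","tray_two")
    def cost(q,full=False):
        y=np.radians(q[2]*100) if turn else 0
        R=np.array([[np.cos(y),-np.sin(y)],[np.sin(y),np.cos(y)]])
        P=M[name].copy(); P[:,:2]=P[:,:2]@R.T+q[:2]; P[:,2]+=z0
        v=[]
        for n,c,m in ob:
            K,Rc,t=c; p=(P@Rc.T+t)@K.T; h=hullmask(p[:,:2]/p[:,2:]); v.append((h&m).sum()/(h|m).sum())
        return v if full else -sum(v)
    best=None
    for y0 in ((guess[2:] or [-15,0,15,30] ) if turn else [0]):
        x0=np.array([guess[0],guess[1],y0/100]); S=np.vstack([x0,x0+[.012,0,0],x0+[0,.012,0],x0+[0,0,.08]])
        r=minimize(cost,x0,method="Nelder-Mead",options=dict(initial_simplex=S,xatol=1e-4,fatol=1e-4))
        if best is None or r.fun<best.fun: best=r
    q=best.x; print(name,cams,(q[:2]*1000).round(1),"yaw",round(q[2]*100,1),"iou",np.round(cost(q,True),3)); return q
E
python3 - <<'E'
from fit import *
ims={n:ctrl.capture(n) for n in("scene","top")}
for n,g in [("ramekin_a",(.348,-.283)),("ramekin_a",(.425,-.388)),("square_cutter",(.43,0)),("sugar_shaker",(.37,.27)),("small_round_cutter",(.424,.157)),("tray_three",(.64,.155)),("tray_two",(.625,-.15)),("large_round_cutter",(.435,-.155))]:
    for cs in (("scene","top"),("scene",),("top",)): fit(n,g,cs)
t=cv2.resize(ims["top"][190:290,350:490],(560,400),interpolation=cv2.INTER_CUBIC); u=cv2.resize(ims["scene"][200:340,60:200],(400,400),interpolation=cv2.INTER_CUBIC)
w=cv2.resize(ims["top"][200:290,110:350],(800,300),interpolation=cv2.INTER_CUBIC)
o=np.zeros((600,800,3),np.uint8); o[:300]=w; o[300:,:420]=cv2.resize(t,(420,300)); o[300:,450:750]=cv2.resize(u,(300,300)); cv2.imwrite("pics/crop1.png",o)
E
```

```text
ramekin_a ('scene', 'top') [ 353.5 -280.9] yaw 1.2 iou [0.925 0.857]
ramekin_a ('scene',) [ 353.1 -280. ] yaw -1.1 iou [0.931]
ramekin_a ('top',) [ 358.4 -282.3] yaw -3.6 iou [0.863]
ramekin_a ('scene', 'top') [ 429.2 -389.8] yaw 1.1 iou [0.914 0.938]
ramekin_a ('scene',) [ 427.  -389.8] yaw 9.5 iou [0.915]
ramekin_a ('top',) [ 430.1 -390. ] yaw -2.1 iou [0.942]
square_cutter ('scene', 'top') [430.8   0.9] yaw 14.9 iou [0.937 0.908]
square_cutter ('scene',) [429.6   1.5] yaw 17.9 iou [0.944]
square_cutter ('top',) [431.5   0.6] yaw 14.4 iou [0.917]
sugar_shaker ('scene', 'top') [365.2 286.9] yaw -3.5 iou [0.895 0.972]
sugar_shaker ('scene',) [361.7 288.4] yaw -3.9 iou [0.936]
sugar_shaker ('top',) [365.6 286.9] yaw -4.1 iou [0.978]
small_round_cutter ('scene', 'top') [423.5 157. ] yaw 3.8 iou [0.925 0.826]
small_round_cutter ('scene',) [421.7 157.8] yaw 1.7 iou [0.932]
small_round_cutter ('top',) [425.4 155.3] yaw 4.1 iou [0.832]
tray_three ('scene', 'top') [638.9 155.7] yaw -5.5 iou [0.984 0.954]
tray_three ('scene',) [638.1 156.1] yaw -5.7 iou [0.988]
tray_three ('top',) [640.9 154.3] yaw -6.0 iou [0.967]
tray_two ('scene', 'top') [ 627.4 -149.8] yaw 7.0 iou [0.971 0.982]
tray_two ('scene',) [ 626.4 -148.6] yaw 7.2 iou [0.972]
tray_two ('top',) [ 628.4 -150.3] yaw 7.2 iou [0.985]
  none large_round_cutter top
large_round_cutter ('scene', 'top') [ 430.4 -151.5] yaw 4.8 iou [0.954]
large_round_cutter ('scene',) [ 430.4 -151.5] yaw 4.8 iou [0.954]
  none large_round_cutter top
large_round_cutter ('top',) [ 435. -155.] yaw 0.0 iou []
```

View pics/crop1.png

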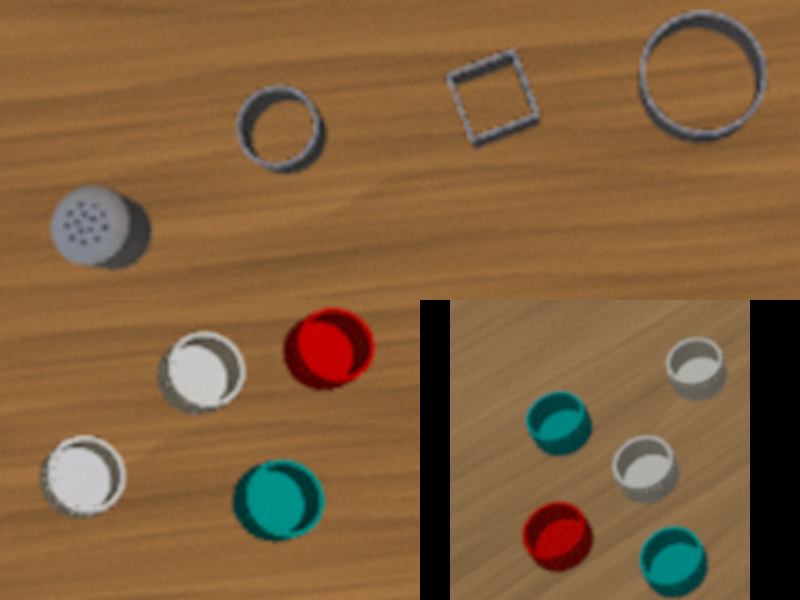

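Identities are confirmed. The two white cups are at crop (85,475) and (205,370), and the rest are red or turquoise. The small ring is at (280,128), the large one at (703,75). I'll head for the first ramekin at (0.353, -0.281).

```bash
cat > plan.py <<'E'
import sys; from h import *
def plan(x,y,z,yaw):
    s=ctrl.read_state(); R=np.array(s["ee_rot"]); p=np.array(s["tool_pos"])
    th=np.degrees(np.arctan2(R[1,1],R[0,1])); a=(th-yaw+90)%180-90
    c,q=np.cos(np.radians(th-a)),np.sin(np.radians(th-a)); B=np.array([[0,c,q],[0,q,-c],[-1,0,0]])
    d=np.array([x,y,z])-p*1
    print("t",round(s["time"],2),"at",(p*1000).round(1),"yaw",th.round(1),"tilt",np.degrees(R[2,1:]).round(1),"turn",round(a,1),"shift after",(B.T@d*1000).round(1),"shift now",(R.T@d*1000).round(1),"F",np.round(s["force"],1),"gap",round(s["finger_gap"],4))
if __name__=="__main__": plan(*[float(v) for v in sys.argv[1:5]])
E
python3 -m inch '[[7,0,0,0,0,40,85],[7,0,0,0,0,40,85],[7,0,0,0,0,40,85],[7,0,0,0,0,40,85],[7,0,0,0,0,40,85],[7,0,0,0,0,40,85],[7,0,0,0,0,40,85],[7,0,0,0,0,40,85]]' 40
python3 -m inch '[[7,0,0,0,0,40,85],[7,0,0,0,0,40,85],[5,0,0,0,0,40,85],[0,0,0,0,0,40,85],[0,0,0,0,0,40,85],[0,0,0,0,0,40,85]]'
python3 plan.py .3535 -.281 .12 -5.5
```

```text
time: 3.27
tool_pos: [0.4387, 0.3976, 0.2097]
ee_rot: [[0.001, 0.972, 0.236], [0.004, 0.236, -0.972], [-1.0, 0.002, -0.004]]
force: [-0.3, -0.2, -0.4]
finger_gap: 0.0852
time: 3.77
tool_pos: [0.442, 0.1498, 0.2092]
ee_rot: [[0.004, 0.994, -0.108], [0.004, -0.108, -0.994], [-1.0, 0.004, -0.005]]
force: [0.8, -0.9, -0.3]
finger_gap: 0.085
t 3.77 at [442.  149.8 209.2] yaw -6.2 tilt [ 0.2 -0.3] turn -0.7 shift after [ 89.2 -46.8 437.3] shift now [ 87.  -41.7 438.3] F [ 0.8 -0.9 -0.3] gap 0.085
```

```bash
python3 -m inch '[[0,0,0,0,-4,40,85],[0,0,0,0,-4,40,85],[0,0,0,0,-4,40,85],[0,0,0,0,-4,40,85],[0,0,0,0,-4,40,85],[0,0,0,0,-4,40,85],[0,0,0,0,-4,40,85],[0,0,0,0,-4,40,85]]' >/dev/null
python3 -m inch '[[0,0,0,20,-3,38,85],[0,0,0,20,-3,38,85],[0,0,0,20,-3,38,85],[0,0,0,10,0,5,85]]' >/dev/null
python3 plan.py .3535 -.281 .12 -5.5
python3 - <<'E'
from fit import *
im=ctrl.capture("wrist"); cv2.imwrite("pics/w1.png",im)
print(w2pix("wrist",[.3535,-.281,.04]),w2pix("wrist",[.3535,-.281,0]))
fit("ramekin_a",(.3535,-.281),("wrist",))
E
```

```text
t 4.77 at [ 350.5 -298.1  148.5] yaw -6.5 tilt [1.6 0.5] turn -1.0 shift after [ 28.5   1.3 -17.3] shift now [ 28.4   0.3 -17.6] F [0.5 1.5 0.8] gap 0.0854
[276.97203785 184.20401211] [276.25408759 176.94940579]
ramekin_a ('wrist',) [ 353.5 -278.4] yaw 0.8 iou [0.974]
```

View pics/w1.png

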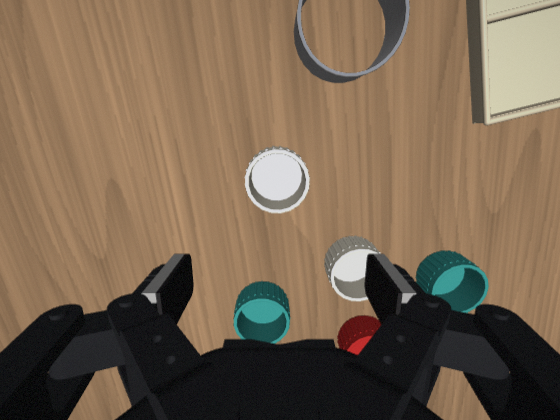

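The ramekin shows at wrist pixel (277,180), within 3 mm of the estimate. I'll level the tool, centre it and go down.

```bash
python3 -m inch '[[0,0.5,-1.6,20,0,-10,85],[0,0,0,20,0,-9,85],[0,0,0,0,0,0,85]]' >/dev/null
python3 plan.py .3535 -.279 .001 -5.5
```

```text
t 5.12 at [ 355.4 -274.5  110.1] yaw -6.4 tilt [ 0.  -0.2] turn -0.9 shift after [109.1  -1.5   4.6] shift now [109.1  -1.5   5. ] F [-0.8 -0.1 -1.3] gap 0.0849
```

```bash
python3 -m inch '[[0,0,0,25,-1,4,85],[0,0,0,25,0,0,85],[0,0,0,25,0,0,85],[0,0,0,20,0,0,85],[0,0,0,0,0,0,85]]' >/dev/null
python3 plan.py .3535 -.279 .001 -5.5
```

```text
t 5.53 at [ 362.2 -277.7   22.4] yaw -5.7 tilt [0.8 0.3] turn -0.2 shift after [21.4 -8.5  2.2] shift now [21.3 -8.8  2.1] F [-0.1  1.2 -0.9] gap 0.0851
```

```bash
python3 -m inch '[[0,0,-0.8,10,-5,2,85],[0,0,0,11,-4,0,85],[0,0,0,0,0,0,85]]' >/dev/null
python3 plan.py .3535 -.279 .001 -5.5
python3 -m inch '[[0,0,0,0,0,0,40],[0,0,0,0,0,0,40],[0,0,0,0,0,0,40],[0,0,0,0,0,0,40],[0,0,0,0,0,0,40],[0,0,0,0,0,0,40]]' 45
python3 plan.py .3535 -.279 .001 -5.5
```

```text
t 5.78 at [ 355.8 -279.8    4.8] yaw -5.5 tilt [0.2 0.6] turn -0.0 shift after [ 3.8 -2.4 -0.6] shift now [ 3.8 -2.4 -0.6] F [-0.1  0.  -0.5] gap 0.0849
time: 6.28
tool_pos: [0.3581, -0.2823, 0.0094]
ee_rot: [[0.008, 0.995, -0.097], [-0.015, -0.096, -0.995], [-1.0, 0.009, 0.015]]
force: [1.0, 0.5, -1.3]
finger_gap: 0.06
t 6.28 at [ 358.1 -282.3    9.4] yaw -5.5 tilt [0.5 0.8] turn -0.0 shift after [ 8.4 -4.9 -2.8] shift now [ 8.3 -5.  -2.9] F [ 1.   0.5 -1.3] gap 0.06
```

The TCP drifted up about 5 mm while the fingers closed, so the grip is near the rim. I'll regrasp lower, holding down against the drift.

```bash
python3 -m inch '[[0,0,0,0,0,0,80],[0,0,0,1,0,0,80],[0,-0.8,-0.5,5,-2,-1,80],[0,0,0,5,-2,-1,80],[0,0,0,1,0,0,80]]' >/dev/null
python3 plan.py .3535 -.280 .001 -5.5
python3 -m inch '[[0,0,0,1,0,0,40],[0,0,0,0.8,0,0,40],[0,0,0,0.8,0,0,40],[0,0,0,0.8,0,0,40],[0,0,0,0,0,0,40]]' 45 >/dev/null
python3 plan.py .3535 -.280 .001 -5.5
```

```text
t 6.7 at [ 354.6 -280.7   -2.8] yaw -5.6 tilt [0.1 1.8] turn -0.1 shift after [-3.8 -1.2 -0.6] shift now [-3.9 -1.2 -0.5] F [-0.3  0.6 -0.1] gap 0.0799
t 7.12 at [ 354.5 -280.3   -4.3] yaw -5.6 tilt [-0.1  1.6] turn -0.1 shift after [-5.3 -1.1 -0.2] shift now [-5.3 -1.1 -0.1] F [ 0.4 -0.2 -0.9] gap 0.0607
```

```bash
python3 -m inch '[[0,0,0,-15,0,0,40],[0,0,0,-30,0,0,40],[0,0,0,-30,0,0,40],[0,0,0,-30,0,0,40],[0,0,0,0,0,0,40]]' 
python3 plan.py .630 .066 .09 -5.5
```

```text
time: 7.53
tool_pos: [0.3523, -0.2748, 0.1003]
ee_rot: [[-0.012, 0.995, -0.097], [-0.021, -0.097, -0.995], [-1.0, -0.01, 0.022]]
force: [1.7, -0.6, 0.3]
finger_gap: 0.0609
t 7.53 at [ 352.3 -274.8  100.3] yaw -5.6 tilt [-0.6  1.3] turn -0.1 shift after [  10.3  243.8 -365.8] shift now [  -0.4  243.4 -366.2] F [ 1.7 -0.6  0.3] gap 0.0609
```

```bash
python3 -m inch '[[0,0,0,0,12,-18,40],[0,0,0,0,20,-30,40],[0,0,0,0,20,-30,40],[0,0,0,0,20,-30,40],[0,0,0,0,20,-30,40],[0,0,0,0,20,-30,40],[0,0,0,0,20,-30,40],[0,0,0,0,20,-30,40]]' >/dev/null
python3 -m inch '[[0,0,0,0,20,-30,40],[0,0,0,0,20,-30,40],[0,0,0,0,20,-30,40],[0,0,0,0,18,-28,40],[0,0,0,0,10,-15,40],[0,0,0,0,0,0,40]]'
python3 plan.py .630 .066 .0 -5.5
```

```text
time: 8.7
tool_pos: [0.6366, 0.0756, 0.0782]
ee_rot: [[-0.016, 0.995, -0.103], [-0.026, -0.103, -0.994], [-1.0, -0.014, 0.027]]
force: [-0.6, 0.2, -0.9]
finger_gap: 0.0608
t 8.7 at [636.6  75.6  78.2] yaw -5.9 tilt [-0.8  1.6] turn -0.4 shift after [78.2 -5.6 10.2] shift now [78.5 -4.5  8.1] F [-0.6  0.2 -0.9] gap 0.0608
```

```bash
python3 -m inch '[[0,0,0,18,-2,5,40],[0,0,0,20,-2,4,40],[0,0,0,18,0,0,40],[0,0,0,8,0,0,40],[0,0,0,0,0,0,40]]' >/dev/null
python3 plan.py .630 .066 -.001 -5.5
```

```text
t 9.12 at [628.6  65.    8.4] yaw -5.7 tilt [-1.   1.7] turn -0.2 shift after [ 9.4  1.3 -1.1] shift now [ 9.3  1.5 -1.4] F [-1.1 -0.2 -0.9] gap 0.0607
```

```bash
python3 -m inch '[[0,0,0.9,4,0,0,40],[0,0,0,3,0,0,40],[0,0,0,1.5,0,0,40],[0,0,0,1,0,0,40]]'
python3 plan.py .630 .066 -.001 -5.5
```

```text
time: 9.45
tool_pos: [0.6283, 0.0635, -0.0009]
ee_rot: [[-0.003, 0.995, -0.101], [-0.029, -0.101, -0.994], [-1.0, 0.0, 0.029]]
force: [-0.3, 0.2, -0.8]
finger_gap: 0.0612
t 9.45 at [628.3  63.5  -0.9] yaw -5.8 tilt [0.  1.7] turn -0.3 shift after [ 0.1  1.4 -2.6] shift now [ 0.   1.4 -2.6] F [-0.3  0.2 -0.8] gap 0.0612
```

```bash
python3 -m inch '[[0,0,0,1,0,0,40],[0,0,0,0.7,0,0,40]]' | grep -E "force|tool_pos"
python3 -m inch '[[0,0,0,0,0,0,68],[0,0,0,0.3,0,0,80],[0,0,0,0,0,0,80],[0,0,0,0,0,0,80]]' | grep -E "force|tool_pos|gap"
python3 -m inch '[[0,0,0,-15,0,0,85],[0,0,0,-30,0,0,85],[0,0,0,-30,0,0,85],[0,0,0,-25,0,0,85],[0,0,0,0,0,0,85]]' | grep -E "force|tool_pos"
python3 plan.py .4305 .001 .09 14.9
```

```text
tool_pos: [0.6294, 0.0635, -0.0012]
force: [0.0, -0.2, 0.1]
tool_pos: [0.6315, 0.0636, 0.0009]
force: [0.1, -0.8, 0.2]
finger_gap: 0.0802
tool_pos: [0.6299, 0.0667, 0.1067]
force: [0.4, -0.6, 1.4]
t 10.37 at [629.9  66.7 106.7] yaw -5.8 tilt [0.2 1.6] turn -20.7 shift after [  16.7 -209.6   12.3] shift now [  18.5 -191.8   85. ] F [ 0.4 -0.6  1.4] gap 0.0853
```

Next is the square cutter, with a wrist look from close by to refine its yaw.

```bash
python3 -m inch '[[-7,1.6,0,0,-30,12,85],[-7,0,0,0,-30,10,85],[-6.7,0,0,0,-30,6,85],[0,0,0,0,-30,2,85],[0,0,0,0,-30,2,85],[0,0,0,0,-30,2,85],[0,0,0,0,-15,0,85],[0,0,0,0,0,0,85]]' >/dev/null
python3 plan.py .4305 .001 .09 14.9
python3 - <<'E'
from fit import *
im=ctrl.capture("wrist"); cv2.imwrite("pics/w2.png",im)
fit("square_cutter",(.4305,.001,15),("wrist",))
E
```

```text
t 11.03 at [436.9   0.9 110.3] yaw 16.0 tilt [0.7 0.2] turn 1.1 shift after [20.3 -6.2 -1.7] shift now [20.2 -6.4 -1.9] F [0.5 0.4 0.1] gap 0.085
square_cutter ('wrist',) [ 4.323e+02 -4.000e-01] yaw 15.6 iou [0.976]
```

View pics/w2.png

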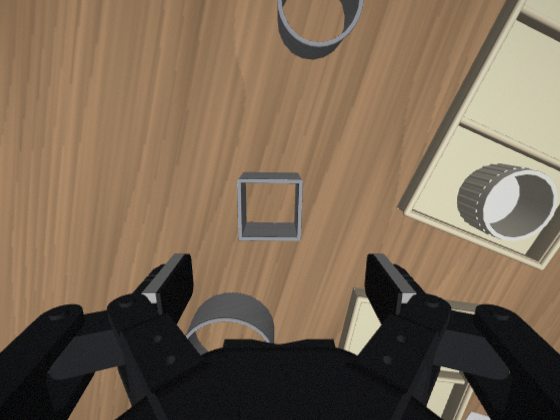

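The ramekin stands upright in its end section at wrist (510,200). The square cutter is at (270,208), aligned with the jaws. I'll go down on it.

```bash
python3 -m inch '[[0,0.2,-0.7,25,-3,0,85],[0,0,0,25,-2,0,85],[0,0,0,25,-1,0,85],[0,0,0,18,0,0,85],[0,0,0,0,0,0,85]]' >/dev/null
python3 plan.py .432 0 .001 15.6
```

```text
t 11.55 at [4.443e+02 2.000e-01 2.040e+01] yaw 16.1 tilt [0.8 0.3] turn 0.5 shift after [ 19.4 -12.   -3.1] shift now [ 19.2 -12.2  -3.3] F [-0.9 -0.1 -0.4] gap 0.0851
```

```bash
python3 -m inch '[[0,0.3,-0.8,6,-7,-2,85],[0,0,0,8,-6,-1,85],[0,0,0,5,-1,0,85],[0,0,0,0.8,0,0,85]]' >/dev/null
python3 plan.py .432 0 .001 15.6
```

```text
t 11.88 at [ 4.328e+02 -4.000e-01  1.200e+00] yaw 16.2 tilt [0.1 0. ] turn 0.6 shift after [ 0.2 -0.7 -0.6] shift now [ 0.2 -0.7 -0.6] F [1.3 0.3 0.6] gap 0.085
```

```bash
python3 -m inch '[[0,0,0,1,0,0,30],[0,0,0,0.8,0,0,30],[0,0,0,0.8,0,0,30],[0,0,0,0.8,0,0,30],[0,0,0,0.8,0,0,30],[0,0,0,0,0,0,30]]' 30 >/dev/null
python3 plan.py .432 0 .001 15.6
python3 -m inch '[[0,0,0,-15,0,0,30],[0,0,0,-30,0,0,30],[0,0,0,-30,0,0,30],[0,0,0,-30,0,0,30],[0,0,0,0,0,0,30]]' >/dev/null
python3 plan.py .639 .156 .09 -5.5
```

```text
t 12.38 at [435.2  -0.7   0.6] yaw 16.2 tilt [0.3 0.1] turn 0.6 shift after [-0.4 -2.9 -1.5] shift now [-0.4 -2.9 -1.5] F [ 1.2  1.1 -0.2] gap 0.0512
t 12.8 at [ 4.326e+02 -4.000e-01  1.075e+02] yaw 16.2 tilt [0.1 0. ] turn 21.7 shift after [  17.5  190.4 -175.5] shift now [ 17.8 241.8 -92.6] F [ 0.8  0.2 -0.1] gap 0.0513
```

```bash
python3 -m inch '[[7,0,0,0,15,-8,30],[7,0,0,0,25,-15,30],[7.2,0,0,0,25,-20,30],[0,0,0,0,25,-27,30],[0,0,0,0,25,-27,30],[0,0,0,0,25,-27,30],[0,0,0,0,15,-15,30],[0,0,0,0,0,0,30]]' ; python3 -m inch '[[7.1,0,0,0,15,-8,30],[0,0,0,0,0,0,30]]' >/dev/null
python3 plan.py .639 .156 .0036 -5.5
```

```text
t 12.97 at [446.9  11.2 110.2] yaw 8.8 tilt [0.5 0.1] turn 14.3 shift after [ 106.6  177.3 -162.5] shift now [ 108.2  211.  -114. ] F [-0.4 -0.6 -1. ] gap 0.0509out of range: row 3 has 7.2, outside -7.16 to 7.16
```

```bash
python3 -m inch '[[7.1,0,0,0,25,-15,30],[7.1,0,0,0,25,-18,30],[0,0,0,0,25,-24,30],[0,0,0,0,25,-24,30],[0,0,0,0,25,-24,30],[0,0,0,0,25,-24,30],[0,0,0,0,18,-16,30],[0,0,0,0,0,0,30]]' >/dev/null
python3 plan.py .639 .156 .0036 -5.5
```

```text
t 13.63 at [624.1 152.6 102.1] yaw -5.0 tilt [0.  0.3] turn 0.5 shift after [98.5 14.5 -4.8] shift now [98.5 14.5 -5.2] F [-1.  -1.1 -0.9] gap 0.0516
```

```bash
python3 -m inch '[[0,0,0,20,8,-3,30],[0,0,0,22,5,-2,30],[0,0,0,22,0,0,30],[0,0,0,15,0,0,30],[0,0,0,6,0,0,30],[0,0,0,0,0,0,30]]' >/dev/null
python3 plan.py .639 .156 .0036 -5.5
```

```text
t 14.13 at [634.9 154.2   8.8] yaw -4.2 tilt [-0.3  0.4] turn 1.3 shift after [ 5.2  3.9 -2.2] shift now [ 5.2  4.  -2.2] F [-0.7  0.  -1.6] gap 0.0513
```

```bash
python3 -m inch '[[0,0,0.6,2,2,-1,30],[0,0,0,2,1,0,30],[0,0,0,1,0,0,30],[0,0,0,1,0,0,30]]' | grep -E "force|tool_pos"
python3 plan.py .639 .156 .0036 -5.5
```

```text
tool_pos: [0.6381, 0.1539, 0.0041]
force: [0.2, -0.2, -0.9]
t 14.47 at [638.1 153.9   4.1] yaw -4.1 tilt [0.4 0.4] turn 1.4 shift after [ 0.5  0.7 -2.1] shift now [ 0.5  0.7 -2.1] F [ 0.2 -0.2 -0.9] gap 0.0513
```

```bash
python3 -m inch '[[0,0,0,1.2,0,0,30],[0,0,0,0.8,0,0,30]]' | grep -E "force|tool_pos"
python3 -m inch '[[0,0,0,0,0,0,60],[0,0,0,0.3,0,0,80],[0,0,0,0,0,0,80],[0,0,0,0,0,0,80]]' | grep -E "force|tool_pos|gap"
python3 -m inch '[[0,0,0,-15,0,0,85],[0,0,0,-30,0,0,85],[0,0,0,-30,0,0,85],[0,0,0,-35,0,0,85],[0,0,0,0,0,0,85]]' | grep -E "force|tool_pos"
python3 plan.py .3645 .287 .125 -5.5
```

```text
tool_pos: [0.6394, 0.1541, 0.0039]
force: [0.2, -0.5, -0.5]
tool_pos: [0.641, 0.1544, 0.0056]
force: [1.3, -0.9, 0.5]
finger_gap: 0.0802
tool_pos: [0.6377, 0.155, 0.1207]
force: [1.7, 0.4, 1.6]
t 15.38 at [637.7 155.  120.7] yaw -4.1 tilt [0.4 0.4] turn 1.4 shift after [  -4.3 -284.6 -105.2] shift now [  -7.3 -281.9 -112.1] F [1.7 0.4 1.6] gap 0.0853
```

```bash
python3 -m inch '[[1.4,0.4,-0.4,0,-18,-8,85],[0,0,0,-1,-35,-13,85],[0,0,0,-1,-35,-13,85],[0,0,0,-1,-35,-13,85],[0,0,0,-1,-35,-13,85],[0,0,0,-1,-35,-13,85],[0,0,0,-1,-35,-13,85],[0,0,0,-1,-30,-11,85]]' >/dev/null
python3 -m inch '[[0,0,0,0,-10,-4,85],[0,0,0,0,0,0,85]]' >/dev/null
python3 plan.py .3645 .287 .125 -5.5
python3 - <<'E'
from fit import *
im=ctrl.capture("wrist"); cv2.imwrite("pics/w3.png",im)
fit("sugar_shaker",(.3645,.287),("wrist",))
E
```

```text
t 16.22 at [378.2 286.7 142.7] yaw -5.8 tilt [ 1.6 -0.7] turn -0.3 shift after [ 17.7 -13.6   1. ] shift now [ 17.3 -14.1   1.3] F [ 0.5 -0.6  0.1] gap 0.0853
sugar_shaker ('wrist',) [364.5 281.9] yaw 3.0 iou [0.938]
```

View pics/w3.png

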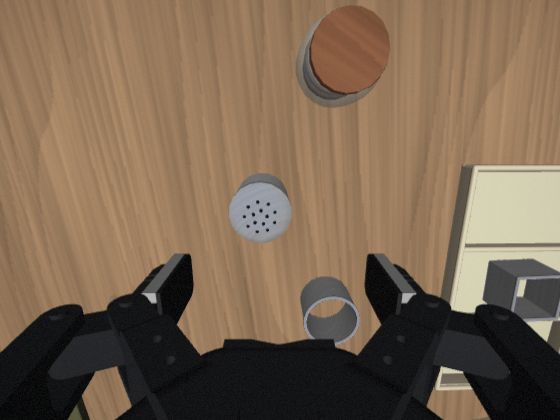

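Square cutter sits in the middle section at wrist (520,290). The shaker is at (261,210). I'll go down to it in two stages.

```bash
python3 -m inch '[[0,-0.7,-1.6,20,-8,1,85],[0,0,0,25,-7,1,85],[0,0,0,25,-3,1,85],[0,0,0,20,-3,1,85],[0,0,0,0,0,0,85]]' >/dev/null
python3 plan.py .3643 .284 .009 -5.5
```

```text
t 16.73 at [369.7 283.6  54.6] yaw -6.3 tilt [ 0.6 -0.2] turn -0.8 shift after [45.6 -5.4  0.1] shift now [45.6 -5.8  0.4] F [-1.2 -0.3  0.3] gap 0.085
```

```bash
python3 -m inch '[[0,0,-0.6,18,-4,0,85],[0,0,0,18,-3,0,85],[0,0,0,10,-2,0,85],[0,0,0,1,0,0,85]]' >/dev/null
python3 plan.py .3643 .284 .009 -5.5
```

```text
t 17.07 at [368.1 284.    9.3] yaw -6.7 tilt [ 0.2 -0.3] turn -1.2 shift after [ 0.3 -3.8  0.4] shift now [ 0.3 -3.8  0.5] F [-0.8  0.2  0.5] gap 0.0851
```

```bash
python3 -m inch '[[0,0,0,1,-3,0,85],[0,0,0,1,-1,0,35],[0,0,0,1,0,0,35],[0,0,0,1,0,0,35],[0,0,0,1,0,0,35],[0,0,0,0.5,0,0,35],[0,0,0,0.5,0,0,35]]' 45 >/dev/null
python3 plan.py .3643 .284 .009 -5.5
python3 -m inch '[[0,0,0,-15,0,0,35],[0,0,0,-30,0,0,35],[0,0,0,-30,0,0,35],[0,0,0,-30,0,0,35],[0,0,0,0,0,0,35]]' >/dev/null
python3 plan.py .6475 .2453 .1 -5.5
```

```text
t 17.65 at [368.3 286.2   9.2] yaw -6.8 tilt [ 0.4 -0.6] turn -1.3 shift after [ 0.2 -3.8  2.5] shift now [ 0.1 -3.7  2.6] F [-2.9 -1.2  3.2] gap 0.0534
t 18.07 at [364.6 283.5 113.7] yaw -6.8 tilt [ 0.1 -0.3] turn -1.3 shift after [ 13.7 285.2  10.9] shift now [ 14.3 285.4   4.7] F [ 2.   0.9 -0.9] gap 0.0532
```

```bash
python3 -m inch '[[-1.3,0,0,0,18,1,35],[0,0,0,0,35,1,35],[0,0,0,0,35,1,35],[0,0,0,0,35,1,35],[0,0,0,0,35,1,35],[0,0,0,0,35,1,35],[0,0,0,0,35,1,35],[0,0,0,0,30,1,35]]' >/dev/null
python3 -m inch '[[0,0,0,0,15,1,35],[0,0,0,0,0,0,35]]' >/dev/null
python3 plan.py .6475 .2453 .0122 -5.5
```

```text
t 18.9 at [644.7 246.2 102.9] yaw -5.2 tilt [ 0.  -0.3] turn 0.3 shift after [90.7  2.9  0.6] shift now [90.7  2.9  1.1] F [-0.8 -0.8 -1.3] gap 0.0533
```

```bash
python3 -m inch '[[0,0,0,15,1,0,35],[0,0,0,22,0,0,35],[0,0,0,22,0,0,35],[0,0,0,14,0,0,35],[0,0,0,6,0,0,35],[0,0,0,0,0,0,35]]' >/dev/null
python3 plan.py .6475 .2453 .0122 -5.5
```

```text
t 19.4 at [642.  246.   14.6] yaw -5.2 tilt [-0.3 -0.2] turn 0.3 shift after [2.4 5.6 0.1] shift now [2.4 5.6 0.2] F [-0.2 -0.1 -2. ] gap 0.0534
```

```bash
python3 -m inch '[[0,0,0.6,1.5,3,0,35],[0,0,0,1.2,1,0,35],[0,0,0,1,0,0,35],[0,0,0,1,0,0,35]]' | grep -E "force|tool_pos"
python3 plan.py .6475 .2453 .0122 -5.5
```

```text
tool_pos: [0.647, 0.2467, 0.0128]
force: [0.5, 0.5, -2.7]
t 19.73 at [647.  246.7  12.8] yaw -5.1 tilt [ 0.5 -0.2] turn 0.4 shift after [0.6 0.6 1.4] shift now [0.6 0.6 1.4] F [ 0.5  0.5 -2.7] gap 0.0532
```

```bash
python3 -m inch '[[0,0,-0.2,1.2,0,0,35],[0,0,0,1,0,0,35]]' | grep -E "force|tool_pos"
python3 -m inch '[[0,0,0,0.5,0,0,62],[0,0,0,0.3,0,0,80],[0,0,0,0,0,0,80],[0,0,0,0,0,0,80]]' | grep -E "force|tool_pos|gap"
python3 -m inch '[[0,0,0,-15,0,0,85],[0,0,0,-30,0,0,85],[0,0,0,-30,0,0,85],[0,0,0,-35,0,0,85],[0,0,0,0,0,0,85]]' | grep -E "force|tool_pos"
python3 plan.py .429 -.39 .11 7
```

```text
tool_pos: [0.6485, 0.2472, 0.0124]
force: [-0.3, -0.6, -2.7]
tool_pos: [0.6509, 0.2478, 0.0144]
force: [0.1, 0.9, 0.1]
finger_gap: 0.0797
tool_pos: [0.6481, 0.2467, 0.1302]
force: [0.8, -0.3, 2.5]
t 20.65 at [648.1 246.7 130.2] yaw -5.1 tilt [ 0.6 -0.3] turn -12.1 shift after [  20.2 -295.1  605.2] shift now [  14.8 -161.5  653.8] F [ 0.8 -0.3  2.5] gap 0.085
```

```bash
python3 -m inch '[[-6,0,0,0,-8,20,85],[-6,0,0,0,-16,37,85],[0,0,0,0,-18,37,85],[0,0,0,0,-18,37,85],[0,0,0,0,-18,37,85],[0,0,0,0,-18,37,85],[0,0,0,0,-18,37,85],[0,0,0,0,-18,37,85]]' >/dev/null
python3 -m inch '[[0,0,0,0,-18,37,85],[0,0,0,0,-18,37,85],[0,0,0,0,-18,37,85],[0,0,0,0,-18,37,85],[0,0,0,0,-18,37,85],[0,0,0,0,-18,37,85],[0,0,0,0,-15,30,85],[0,0,0,0,0,0,85]]' >/dev/null
python3 plan.py .429 -.39 .11 7
```

```text
t 21.98 at [ 463.2 -322.4  152.2] yaw 8.0 tilt [3.3 0.7] turn 1.0 shift after [ 42.2 -42.2  62.9] shift now [ 40.4 -45.7  61.7] F [-0.3 -0.4  0.1] gap 0.0851
```

```bash
python3 -m inch '[[1,0.7,-3.3,15,-20,28,85],[0,0,0,10,-22,28,85],[0,0,0,0,-4,4,85],[0,0,0,0,0,0,85]]' >/dev/null
python3 plan.py .429 -.39 .11 7
python3 - <<'E'
from fit import *
im=ctrl.capture("wrist"); cv2.imwrite("pics/w4.png",im)
fit("ramekin_a",(.429,-.390),("wrist",))
E
```

```text
t 22.32 at [ 426.2 -392.9  132.3] yaw 6.8 tilt [0.3 0.3] turn -0.2 shift after [22.3  3.1 -2.5] shift now [22.3  3.  -2.7] F [ 0.5  1.2 -0.2] gap 0.0847
ramekin_a ('wrist',) [ 429.3 -389.2] yaw 2.3 iou [0.976]
```

View pics/w4.png

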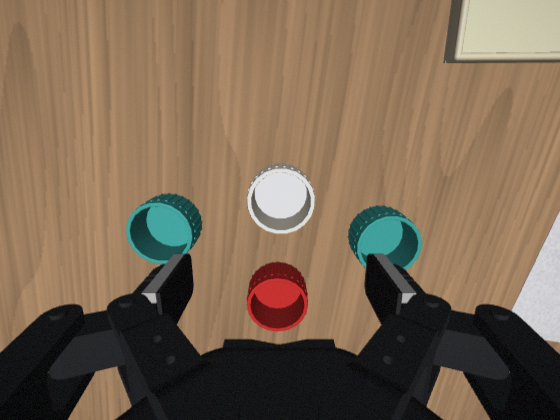

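The white ramekin is at (281,197), with turquoise cups either side (about 24 mm clear of the open fingers). Going down.

```bash
python3 -m inch '[[0,0.3,-0.3,22,1,-3,85],[0,0,0,25,0,0,85],[0,0,0,25,-2,0,85],[0,0,0,15,-3,0,85],[0,0,0,0,0,0,85]]' >/dev/null
python3 plan.py .4293 -.3895 -.002 7
```

```text
t 22.83 at [ 430.3 -385.4   50.2] yaw 7.3 tilt [0.5 0.5] turn 0.3 shift after [52.2 -1.5  4. ] shift now [52.2 -2.   3.5] F [-0.4  0.4 -0.4] gap 0.0854
```

```bash
python3 -m inch '[[0,0.5,-0.5,20,-2,3,85],[0,0,0,20,-2,1,85],[0,0,0,10,-2,1,85],[0,0,0,2,0,0,85]]' >/dev/null
python3 plan.py .4293 -.3895 -.002 7
```

```text
t 23.17 at [ 431.  -389.1    2.6] yaw 7.7 tilt [0.3 0.3] turn 0.7 shift after [ 4.6 -1.7  0.2] shift now [ 4.6 -1.8  0.1] F [-0.6  0.5 -0.2] gap 0.0852
```

```bash
python3 -m inch '[[0,0,-0.3,4,-2,0,85],[0,0,0,2,0,0,40],[0,0,0,1,0,0,40],[0,0,0,1,0,0,40],[0,0,0,1,0,0,40],[0,0,0,0.5,0,0,40],[0,0,0,0.5,0,0,40]]' 45 >/dev/null
python3 plan.py .4293 -.3895 -.002 7
python3 -m inch '[[0,0,0,-15,0,0,40],[0,0,0,-30,0,0,40],[0,0,0,-30,0,0,40],[0,0,0,-30,0,0,40],[0,0,0,0,0,0,40]]' >/dev/null
python3 plan.py .633 -.194 .09 7
```

```text
t 23.75 at [ 433.1 -391.5   -0.9] yaw 7.8 tilt [0.3 0.7] turn 0.8 shift after [ 1.1 -3.5 -2.4] shift now [ 1.1 -3.5 -2.5] F [-0.3  0.4  0.8] gap 0.0601
t 24.17 at [ 430.  -387.9  103.9] yaw 7.8 tilt [0.1 0.3] turn 0.8 shift after [  13.9  225.1 -167.7] shift now [  13.3  227.3 -164.8] F [ 1.5 -0.6 -0.3] gap 0.0603
```

```bash
python3 -m inch '[[0,0,0,0,18,-13,40],[0,0,0,0,30,-22,40],[0,0,0,0,30,-22,40],[0,0,0,0,30,-22,40],[0,0,0,0,30,-22,40],[0,0,0,0,30,-22,40],[0,0,0,0,25,-18,40]]' >/dev/null
python3 -m inch '[[0,0,0,0,20,-14,40],[0,0,0,0,0,0,40]]' >/dev/null
python3 plan.py .633 -.194 .0021 7
```

```text
t 24.92 at [ 627.8 -200.5  102.2] yaw 7.3 tilt [0.2 0.5] turn 0.3 shift after [100.1   5.9  -5.8] shift now [100.1   5.6  -6.7] F [-0.1  0.1 -0.8] gap 0.0604
```

```bash
python3 -m inch '[[0,0,0,18,3,-3,40],[0,0,0,24,1,-2,40],[0,0,0,24,0,0,40],[0,0,0,15,0,0,40],[0,0,0,6,0,0,40],[0,0,0,0,0,0,40]]' >/dev/null
python3 plan.py .633 -.194 .0021 7
```

```text
t 25.42 at [ 631.5 -194.8    9.6] yaw 7.5 tilt [0.2 0.5] turn 0.5 shift after [ 7.5  1.6 -0.6] shift now [ 7.5  1.6 -0.6] F [-0.6 -0.6 -1.1] gap 0.0603
```

```bash
python3 -m inch '[[0,0,0,4,1,0,40],[0,0,0,3,0,0,40],[0,0,0,1.3,0,0,40],[0,0,0,1,0,0,40]]' | grep -E "force|tool_pos"
python3 plan.py .633 -.194 .0021 7
```

```text
tool_pos: [0.6331, -0.1962, 0.0021]
force: [-1.1, 0.4, 2.0]
t 25.75 at [ 633.1 -196.2    2.1] yaw 7.4 tilt [0.3 0.6] turn 0.4 shift after [ 0.   0.2 -2.2] shift now [-0.   0.2 -2.2] F [-1.1  0.4  2. ] gap 0.0606
```

Contact with the floor (force +2 N); I'll release and go to the small ring at (0.4235, 0.157).

```bash
python3 -m inch '[[0,0,0,0.3,0,0,68],[0,0,0,0.3,0,0,80],[0,0,0,0,0,0,80],[0,0,0,0,0,0,80]]' | grep -E "force|tool_pos|gap"
python3 -m inch '[[0,0,0,-15,0,0,85],[0,0,0,-30,0,0,85],[0,0,0,-30,0,0,85],[0,0,0,-30,0,0,85],[0,0,0,0,0,0,85]]' | grep -E "force|tool_pos"
python3 plan.py .4235 .157 .11 7
```

```text
tool_pos: [0.6356, -0.1975, 0.0049]
force: [0.4, 0.6, -0.1]
finger_gap: 0.0801
tool_pos: [0.6333, -0.1956, 0.116]
force: [1.9, -0.6, 1.7]
t 26.5 at [ 633.3 -195.6  116. ] yaw 7.4 tilt [0.4 0.7] turn 0.4 shift after [   6.  -165.3 -375.6] shift now [ 1.000e-01 -1.625e+02 -3.768e+02] F [ 1.9 -0.6  1.7] gap 0.085
```

```bash
python3 -m inch '[[0,0.7,-0.4,0,-8,-18,85],[0,0,0,0,-16,-36,85],[0,0,0,0,-16,-36,85],[0,0,0,0,-16,-36,85],[0,0,0,0,-16,-36,85],[0,0,0,0,-16,-36,85],[0,0,0,0,-16,-36,85],[0,0,0,0,-16,-36,85]]' >/dev/null
python3 -m inch '[[0,0,0,0,-16,-36,85],[0,0,0,0,-15,-36,85],[0,0,0,0,-10,-25,85],[0,0,0,0,0,0,85]]' >/dev/null
python3 plan.py .4235 .157 .11 7
python3 - <<'E'
from fit import *
im=ctrl.capture("wrist"); cv2.imwrite("pics/w5.png",im)
fit("small_round_cutter",(.4235,.157),("wrist",))
E
```

```text
t 27.5 at [425.2 157.7 129.6] yaw 7.0 tilt [1.8 0.4] turn 0.0 shift after [19.6 -1.8  0.5] shift now [19.5 -2.4  0.4] F [ 0.5 -1.5  0.5] gap 0.0853
small_round_cutter ('wrist',) [424.7 153.4] yaw 2.3 iou [0.985]
```

View pics/w5.png

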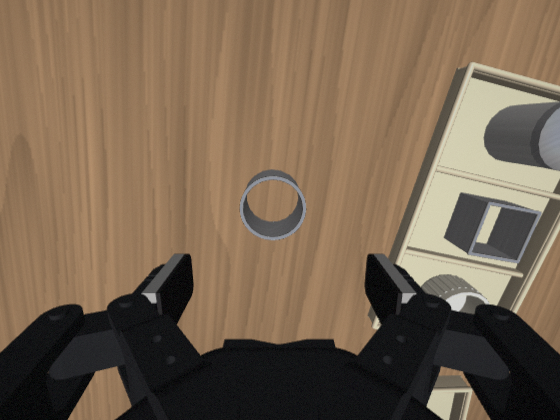

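The small ring is at (273,207). Tray three holds the shaker, square cutter and ramekin, each inside its own section. Going down.

```bash
python3 -m inch '[[0,0.4,-1.8,22,0,2,85],[0,0,0,25,-1,1,85],[0,0,0,25,-3,0,85],[0,0,0,15,-3,0,85],[0,0,0,0,0,0,85]]' >/dev/null
python3 plan.py .4245 .1545 0 7
```

```text
t 28.02 at [428.8 148.1  46. ] yaw 6.6 tilt [0.7 0.1] turn -0.4 shift after [46.  -3.5 -6.9] shift now [45.9 -4.2 -7. ] F [-1.  -1.1  0.5] gap 0.0851
```

```bash
python3 -m inch '[[0,0,-0.7,16,-4,-4,85],[0,0,0,16,-3,-3,85],[0,0,0,10,-2,0,85],[0,0,0,2,0,0,85]]' >/dev/null
python3 plan.py .4245 .1545 0 7
```

```text
t 28.35 at [424.7 150.9   4.3] yaw 6.3 tilt [0.3 0.1] turn -0.7 shift after [ 4.3  0.3 -3.6] shift now [ 4.3  0.2 -3.6] F [-1.5  0.2 -0.4] gap 0.0853
```

```bash
python3 -m inch '[[0,0,-0.3,3,-1,-3,85],[0,0,0,2,0,0,40],[0,0,0,1,0,0,40],[0,0,0,1,0,0,40],[0,0,0,1,0,0,40],[0,0,0,0.5,0,0,40],[0,0,0,0.5,0,0,40]]' 30 >/dev/null
python3 plan.py .4245 .1545 0 7
python3 -m inch '[[0,0,0,-15,0,0,40],[0,0,0,-30,0,0,40],[0,0,0,-30,0,0,40],[0,0,0,-30,0,0,40],[0,0,0,0,0,0,40]]' >/dev/null
python3 plan.py .622 -.105 .09 7
```

```text
t 28.93 at [428.5 153.8   0.8] yaw 6.2 tilt [0.4 0.1] turn -0.8 shift after [ 0.8 -3.8 -1.2] shift now [ 0.8 -3.9 -1.1] F [ 0.4  0.6 -0.9] gap 0.0579
t 29.35 at [425.6 153.4 107.5] yaw 6.2 tilt [0.1 0.2] turn -0.8 shift after [ 17.5 163.4 280.4] shift now [ 18.6 167.4 278. ] F [ 0.6 -0.3  0.4] gap 0.0576
```

```bash
python3 -m inch '[[-0.8,0,0,0,10,18,40],[0,0,0,0,20,33,40],[0,0,0,0,20,33,40],[0,0,0,0,20,33,40],[0,0,0,0,20,33,40],[0,0,0,0,20,33,40],[0,0,0,0,20,33,40],[0,0,0,0,20,33,40]]' >/dev/null
python3 -m inch '[[0,0,0,0,14,24,40],[0,0,0,0,0,0,40]]' >/dev/null
python3 plan.py .622 -.105 .0038 7
```

```text
t 30.18 at [ 632.1 -107.7  108.3] yaw 7.4 tilt [0.7 0.2] turn 0.4 shift after [104.5  -9.7  -3.9] shift now [104.4 -11.   -4.2] F [-0.3  0.2 -1.3] gap 0.0578
```

```bash
python3 -m inch '[[0,0,-0.4,18,-5,-2,40],[0,0,0,24,-4,-2,40],[0,0,0,24,0,0,40],[0,0,0,20,0,0,40],[0,0,0,6,0,0,40],[0,0,0,0,0,0,40]]' >/dev/null
python3 plan.py .622 -.105 .0038 7
```

```text
t 30.68 at [ 623.4 -105.8   11.1] yaw 7.2 tilt [0.3 0.1] turn 0.2 shift after [ 7.3 -1.3 -1. ] shift now [ 7.3 -1.3 -1. ] F [-0.1  0.  -0.7] gap 0.0577
```

```bash
python3 -m inch '[[0,0,0,3.5,-2,-1,40],[0,0,0,3,-1,0,40],[0,0,0,1.5,0,0,40],[0,0,0,1.3,0,0,40]]' | grep -E "force|tool_pos"
python3 plan.py .622 -.105 .0038 7
```

```text
tool_pos: [0.6211, -0.1043, 0.0037]
force: [-1.4, 0.2, 2.9]
t 31.02 at [ 621.1 -104.3    3.7] yaw 7.3 tilt [0.5 0.2] turn 0.3 shift after [-0.1  0.8  0.8] shift now [-0.1  0.8  0.8] F [-1.4  0.2  2.9] gap 0.0579
```

Contact. I'll release, back off and check everything.

```bash
python3 -m inch '[[0,0,0,0.3,0,0,68],[0,0,0,0.3,0,0,80],[0,0,0,0,0,0,80],[0,0,0,0,0,0,80]]' | grep -E "force|tool_pos|gap"
python3 -m inch '[[0,0,0,-15,0,0,85],[0,0,0,-30,0,0,85],[0,0,0,-35,0,0,85],[0,0,0,-35,0,0,85],[0,0,0,-30,-30,0,85],[0,0,0,0,-40,0,85],[0,0,0,0,-40,0,85],[0,0,0,0,-40,0,85]]' >/dev/null
python3 -m inch '[[0,0,0,-20,-30,0,85],[0,0,0,-20,-20,0,85],[0,0,0,0,0,0,85]]' >/dev/null
python3 - <<'E'
from fit import *
ims={n:ctrl.capture(n) for n in("scene","top")}
for n,g in [("ramekin_a",(.630,.065)),("ramekin_a",(.634,-.195)),("square_cutter",(.639,.155)),("sugar_shaker",(.648,.246)),("small_round_cutter",(.622,-.105))]: fit(n,g,z0=.003)
fit("large_round_cutter",(.4305,-.1515),("scene",))
o=np.vstack([cv2.resize(ims["scene"][150:350,190:450],(780,600))]); cv2.imwrite("pics/end_s.png",o)
cv2.imwrite("pics/end_t.png",cv2.resize(ims["top"],(800,600)))
E
```

```text
tool_pos: [0.6236, -0.1049, 0.0065]
force: [-0.5, 0.3, -0.3]
finger_gap: 0.0802
ramekin_a ('scene', 'top') [629.1  61.7] yaw 6.0 iou [0.924 0.915]
ramekin_a ('scene', 'top') [ 635.1 -195.6] yaw 4.4 iou [0.881 0.418]
square_cutter ('scene', 'top') [639.2 158.1] yaw -4.8 iou [0.962 0.941]
sugar_shaker ('scene', 'top') [648.6 248.7] yaw 4.5 iou [0.906 0.943]
small_round_cutter ('scene', 'top') [ 621.5 -100.6] yaw -0.0 iou [0.921 0.715]
large_round_cutter ('scene',) [ 429.5 -149.2] yaw 6.8 iou [0.93]
```

View pics/end_s.png

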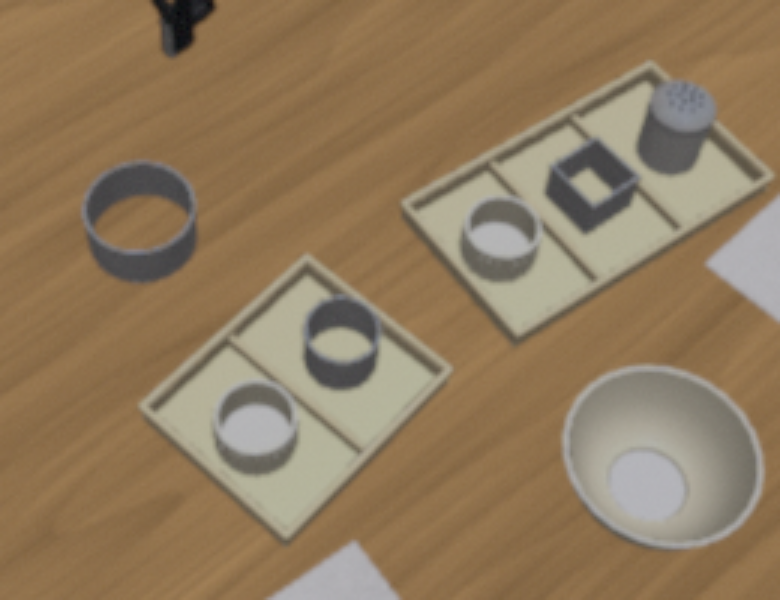

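View pics/end_t.png

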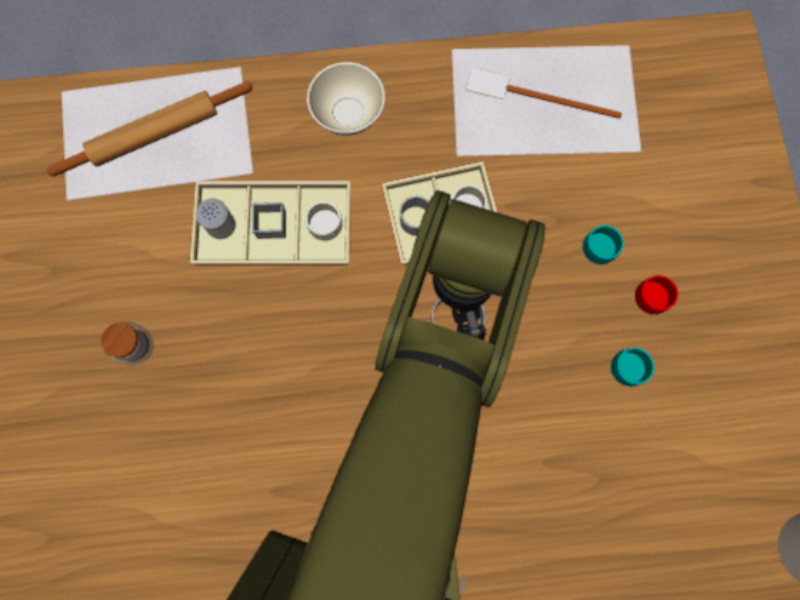

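Both trays are right. In the scene crop tray two holds a ramekin (255,425) and the small ring (340,340). Tray three holds the other ramekin (500,238), the square cutter (590,185) and the shaker (678,125), each upright in its own section. The large ring and the jar are unmoved and the arm is clear, so I'm handing in.

```bash
python3 - <<'E'
from station import ctrl
s=ctrl.read_state(); print(s["time"],s["tool_pos"],s["force"]); print(ctrl.finish_job())
E
```

```text
32.9167 [ 0.41988984 -0.12945192  0.20222319] [ 0.08489554 -0.08619297  0.75341671]
the job is handed in; nothing more can be done
None
```

I laid up both trays in the order listed and handed the job in at 32.9 s of the 115 s allowed, with the arm raised clear of everything. No verdict was reported.

- **Three-section tray:** a white ramekin, the square cutter and the sugar shaker, one to a section.
- **Two-section tray:** a white ramekin and the small round cutter, one to a section.

**Last checks:** the final scene view shows all five pieces upright, each in its own section. The fitted positions are within about 5 mm of the section centres. The large round cutter's fit agreed with the start to about 3 mm. The treat jar looks unmoved in the top view, but I did not fit it again.

**What disagreed or went wrong:**
- **Tray two from above:** the arm partly hid it in the last top picture, so those fits were poor (overlap 0.42 for the ramekin and 0.72 for the ring). I relied on the scene view there.
- **First ramekin grip:** the tool had drifted upward, so I opened and gripped it again lower before lifting.
- **Setting down:** in tray two, upward forces of 2 to 3 N showed the pieces touching the floor. In tray three the force showed no clear contact, so I released at the computed floor height, within about 1 mm.

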